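# Raise the orange-lipped station guard to its height pointer

## Task

On the training bench, raise the clear sliding guard that has the orange lip until the lip is level with the yellow height pointer on that guard's own post, and leave it standing there by itself; a steady push up from under the lip does it. Leave the guard with the blue lip as it is, and do not shove or knock over the loose aluminium workpiece.

Things in the scene. Friction and masses are not known exactly. Their poses are not given: they have to be found in the camera images.
- orange_lip (a point): Orange lip, level plate 200 mm wide, 50 deep, 12 thick, jutting to the robot from the foot of a clear panel that slides only up/down. Point: mid front edge, mid thickness. x level into the guard, y left along lip, z up. Free below it to the bench, to 58 mm behind this edge. Balanced; friction keeps it where left; 2 to 5 N lifts it. Closed: 126 mm above bench; starts 0-30 higher; travel 200.
- orange_pointer (a point): Height mark of the orange-lipped guard, fixed: yellow bar 85 mm long front to back, 12 wide, 10 high, on the outside of that guard's left post (seen from the robot), 131 mm left of the lip's middle. Point: its front end at mid height, 211 to 286 mm above the bench. The guard is right when orange_lip is level with it. The posts are 22 mm square, 214 mm apart, 340 tall, fixed, behind the lip.
- blue_lip (a point): Bystander: the same point on a second guard of identical build whose lip is blue, with its own yellow pointer, which does not matter here. The two guards stand side by side facing the robot; either may be the left one. The blue one must stay at its height.
- workpiece: Bystander: loose turned aluminium part standing on the bench in front of the gap between the guards: a disc 52 mm across and 18 mm high with a neck 30 mm across up to 45 mm. Origin at the centre of its underside, z up.

How it is judged (in metres and radians):
At the end, for the whole second after the job is handed in: The orange lip stays within 15 mm above or below the level of its own yellow pointer with nothing holding it; the blue lip is within 10 mm of where it was, and the workpiece still stands within 30 mm of where it stood (z of orange_lip in the frame of orange_pointer between -0.015 and 0.015 m and distance of blue_lip from where it was at the start of the episode below 0.01 m and distance of workpiece from where it was at the start of the episode below 0.03 m and angle between workpiece's own z axis and vertical below 0.3 rad); the robot touches nothing.
It fails at once if the blue-lipped guard is moved by more than 10 mm (distance of blue_lip from where it was at the start of the episode above 0.01 m).
It fails at once if the workpiece is shoved by more than 30 mm or knocked over (distance of workpiece from where it was at the start of the episode above 0.03 m or angle between workpiece's own z axis and vertical above 0.3 rad).
It also fails if it takes over 45 s, if anything falls off the work surface, if the arm or the gripper's body presses on something with over 40 N, if the wrist force passes 120 N, or if a joint passes its speed limit or range.

## Robot

A 6-joint arm with a two-finger parallel gripper is mounted at the origin on the work surface. World frame = base frame: x ahead of the robot, y to its left, z up, the work surface at z = 0. Lengths are in mm, angles in rad, forces in N, time in s.
With the tool pointing down it reaches from about 300 to 875 mm from the base axis. Payload 6.4 kg.
Tool frame: the origin (TCP) lies midway between the tips of the shut fingers; the grasp point (between the pads) lies 19 mm behind it; z points along the fingers, y is the line along which they close (so a half turn about z gives the same grasp; the last joint's range is limited). The gripper opens to 85 mm and grips with 20 to 120 N. Pads are 22 mm wide; open, the fingers measure 114 mm over their backs; the gripper's body (76 mm by 85 mm) begins 54 mm behind the grasp point. The pads swing forward as they close: fully open they stand 13 mm farther back than shut.
Start: joints at [0.919, 0.181, 1.607, -0, 1.354, -0.206], TCP at [247.919, 518.823, 231.288] pointing down, gripper open.
Joint ranges: [-2.99, 2.99], [-0.89, 2.07], [0.3, 2.58], [-1.14, 4.28], [0, 2.63], [-3.12, 3.12]. Speed limits (rad/s): [2.57, 2.57, 3.01, 3.14, 3.14, 3.14].

## Interface

Orientations are given as a rotation vector (axis times angle).
In Python, from rig import telemetry, imaging, hand_in gives the robot as it stands.
- The arm moves only by the shell command python3 -m pendant 'ROWS' [FORCE]. ROWS is JSON, a list that holds one entry, the list of rows, each a list of 5 numbers: the shift along the tool's x, y, z in units of 50 mm (1.0 is 50 mm), then the turn about the tool's z in units of 8 degrees (1.0 is 8 degrees), then the finger opening in mm, from 0 to 85.4. In form: [[[x, y, z, roll, jaw], ...]]. A call has 1 to 20 rows; each row shifts and turns the commanded pose from where the row before left it, along the tool's axes as they then stand; what a row does not reach is not made up. A row lasts 1/8 s, in which the tool goes at most 62.5 mm and 10.7 degrees, less where a joint would pass 70% of its speed; a pose out of reach is approached as far as the arm can. A call is refused whole if a number of a shift passes 1 or a number of a turn 1, either way. A call with a gripper value outside its range is refused whole. The fingers move at their own pace and stop on an object; FORCE is the grip in N (left out, the last holds). Time passes only in rows, so rows that do not move let the fingers close. It gives the time, the measured TCP pose, the force, the opening and the grip force at its end, in the units of the state.
- telemetry.get_obs(): the state, without advancing time (a new reading comes with each control period).
- imaging.camera(name): name is "scene" or "side" or "wrist"; returns a dict with "image" (400x640x3 uint8, red, green, blue), "range_z" (400x640 float32, mm along the optical axis (not along the pixel's ray), 0 where there is no reading), "mtx" (3x3 intrinsics, pixels), "origin" and "attitude" of the camera in the world. Camera axes: x right, y down, z forward; pixel columns grow to the right and rows downward; lengths in mm; the calibration is good to about 2 mm. A picture is of the moment at which its call begins.
- hand_in(): hands the job in; it is judged then, once.
The state is a dict: "time": time; "joint_pos": joint angles; "joint_vel": joint speeds; "joint_efforts": joint torques, N m; "ee_pos": TCP position; "ee_rot": TCP orientation; "ft_force": force on the tool from outside, world axes, zero at the start; "moment": the same for the moment, N m; "opening": finger opening in mm; "finger_force": force on a finger pad.
Only numpy, scipy, OpenCV 4.12 (cv2) and the standard library are available. Lean on these libraries where they do the work, as an engineer would, in place of code of your own. Each camera call takes 0.05 s, during which the arm holds its last target. There are 200 camera calls.

## Working session

There is one attempt and no reset: what is moved stays moved. The work goes in short steps, Python scripts to look and compute and a shell command to move; the robot and the scene stay as the last step left them, time stands still between calls to the robot, and variables do not carry over. Pictures are saved under pics/ and viewed, at most 10 in all, crops included, and the job is handed in when it is done.

```bash
mkdir -p pics; cat > h.py <<'E'
import numpy as np,cv2
from rig import telemetry,imaging,hand_in
def R(c):
    a=np.array(c["attitude"],float); return a if a.shape==(3,3) else cv2.Rodrigues(a)[0]
def grab(n):
    c=imaging.camera(n); return c
def save(c,f): cv2.imwrite(f,c["image"][:,:,::-1])
def pts(c):
    K=np.array(c["mtx"]);v,u=np.mgrid[:400,:640];z=c["range_z"]
    p=np.stack([(u-K[0,2])/K[0,0]*z,(v-K[1,2])/K[1,1]*z,z],-1)
    return p@R(c).T+np.array(c["origin"])
E
python3 - <<'E'
from h import *
o=telemetry.get_obs();print(o["ee_pos"],o["ee_rot"],o["time"])
a=[]
for n in("scene","side"):
    c=grab(n);print(n,c["attitude"],c["origin"]);a.append(c["image"])
    hsv=cv2.cvtColor(c["image"],cv2.COLOR_RGB2HSV);P=pts(c)
    for nm,lo,hi in(("orange",5,17),("yellow",22,34),("blue",100,125)):
        m=((hsv[...,0]>=lo)&(hsv[...,0]<=hi)&(hsv[...,1]>130)&(hsv[...,2]>80)).astype(np.uint8)
        k,l,s,ce=cv2.connectedComponentsWithStats(m)
        for i in range(1,k):
            if s[i,4]>40:
                q=P[(l==i)&(c["range_z"]>0)]
                print(nm,s[i],np.percentile(q,[2,50,98],axis=0).round().tolist() if len(q) else None)
cv2.imwrite("pics/a.png",cv2.resize(np.vstack(a),(750,938))[:,:,::-1][:600*0+938])
cv2.imwrite("pics/s1.png",a[0][:,:,::-1]);cv2.imwrite("pics/s2.png",a[1][:,:,::-1])
E
```

```text
[247.57126703 518.35222979 230.37794149] [-6.94309373e-01 -3.06314392e+00  2.52828932e-03] 0.0
scene [-1.07541151 -2.72501508  0.5855763 ] [ 776.72648233  389.14062537 1131.48950024]
orange [219 124  24  25 179] [[503.0, -250.0, 133.0], [512.0, -209.0, 138.0], [571.0, -87.0, 339.0]]
orange [247 152  12  18  94] [[511.0, -143.0, 134.0], [520.0, -113.0, 138.0], [564.0, -44.0, 325.0]]
orange [253 171  18  19 210] [[517.0, -85.0, 132.0], [535.0, -66.0, 138.0], [565.0, -22.0, 276.0]]
yellow [237 158  37  27 252] [[524.0, -36.0, 275.0], [566.0, -25.0, 283.0], [605.0, -19.0, 286.0]]
yellow [336 316  39  32 280] [[590.0, 318.0, 218.0], [629.0, 328.0, 222.0], [670.0, 336.0, 225.0]]
yellow [404 336  41  44 661] [[498.0, 421.0, 45.0], [543.0, 454.0, 49.0], [569.0, 491.0, 53.0]]
blue [  1 151 191 249 715] [[951.0, -629.0, -2.0], [953.0, -164.0, 33.0], [961.0, 163.0, 38.0]]
blue [297 238  64  82 938] [[562.0, 109.0, 141.0], [580.0, 204.0, 145.0], [621.0, 299.0, 294.0]]
side [-2.38945545  0.1376132  -0.05360266] [ 406.81412843 -542.35018693  836.1939171 ]
orange [117   1  20   8 117] [[-695.0, 250
[... 4793 characters left out ...]
8 157] [[522.0, -50.0, 277.0], [545.0, -30.0, 284.0], [566.0, -23.0, 309.0]]
blue [ 144    0   48   49 1874] [[-221.0, 1551.0, -188.0], [-132.0, 1565.0, -70.0], [-73.0, 1781.0, 22.0]]
blue [ 284    0   40   42 1511] [[457.0, 1551.0, -191.0], [550.0, 1573.0, -86.0], [645.0, 1815.0, -76.0]]
blue [  514     0   126   161 11900] [[2288.0, 1018.0, -639.0], [2301.0, 1559.0, -417.0], [2314.0, 2409.0, -86.0]]
blue [ 314   67   60   56 1243] [[527.0, 555.0, 7.0], [608.0, 690.0, 48.0], [704.0, 802.0, 73.0]]
blue [ 353  133   25   55 1086] [[563.0, 113.0, 144.0], [595.0, 195.0, 147.0], [623.0, 290.0, 182.0]]
blue [523 246  86 154 251] [[949.0, -363.0, 33.0], [951.0, -250.0, 35.0], [954.0, -35.0, 38.0]]
```

View pics/s1.png

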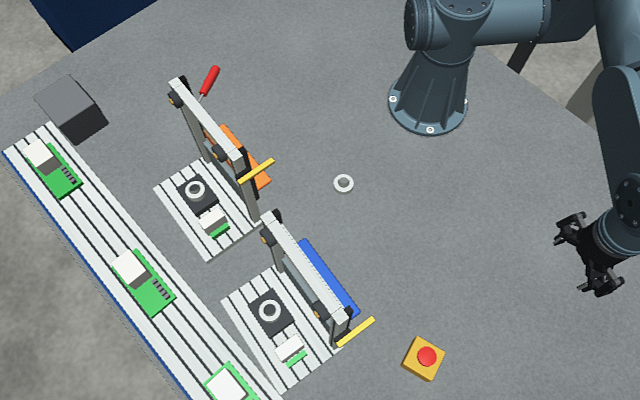

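View pics/s2.png

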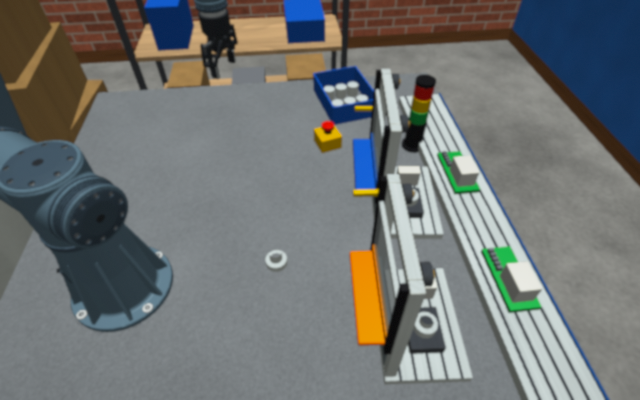

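The scene image shows the orange-lipped guard on the right (lip near pixel (240,155), pointer (256,170)), the blue guard on the left (lip (328,275)) and the workpiece at (343,183). The side image agrees: orange lip at (368,295), its pointer at (366,192). Next I'll fit the geometry.

```bash
cat >> h.py <<'E'
def meas(n):
    c=grab(n);hsv=cv2.cvtColor(c["image"],cv2.COLOR_RGB2HSV);P=pts(c);H=hsv[...,0]
    s=(hsv[...,1]>130)&(hsv[...,2]>80)&(c["range_z"]>0)
    box=lambda x0,x1,y0,y1,z0,z1:(P[...,0]>x0)&(P[...,0]<x1)&(P[...,1]>y0)&(P[...,1]<y1)&(P[...,2]>z0)&(P[...,2]<z1)
    o=P[s&(H>=4)&(H<=18)&box(450,600,-320,0,100,345)]
    y=P[s&(H>=22)&(H<=34)&box(480,640,-70,20,190,300)]
    b=P[s&(H>=100)&(H<=125)&box(500,680,60,340,100,340)]
    return c,P,o,y,b
E
python3 - <<'E'
from h import *
for n in("scene","side"):
    c,P,o,y,b=meas(n)
    for nm,q in(("o",o),("y",y),("b",b)):
        zt=np.median(q[:,2]);q=q[abs(q[:,2]-zt)<6]
        h=cv2.convexHull(q[:,:2].astype(np.float32));r=cv2.minAreaRect(h)
        print(n,nm,len(q),"ztop",zt.round(1),np.percentile(q[:,2],[10,90]).round(1),r,cv2.boxPoints(r).round().tolist())
    w=P[(P[...,0]>300)&(P[...,0]<480)&(abs(P[...,1])<150)&(P[...,2]>8)&(P[...,2]<60)]
    print("wp",len(w),np.median(w,0),w.min(0),w.max(0))
E
```

```text
scene o 440 ztop 138.0 [134.7 139.8] ((535.458251953125, -154.94992065429688), (201.84957885742188, 53.72017288208008), 85.73596954345703) [[501.0, -254.0], [555.0, -258.0], [570.0, -56.0], [516.0, -52.0]]
scene y 241 ztop 283.0 [280.3 285.1] ((564.1124877929688, -26.29241180419922), (13.683714866638184, 83.67402648925781), 84.97796630859375) [[522.0, -29.0], [605.0, -37.0], [606.0, -23.0], [523.0, -16.0]]
scene b 903 ztop 144.5 [142.2 146.7] ((579.932861328125, 202.02801513671875), (198.8707275390625, 25.15418815612793), 81.78694152832031) [[553.0, 105.0], [578.0, 102.0], [607.0, 299.0], [582.0, 302.0]]
wp 260 [362.28680328  32.79327756  19.0184069 ] [327.74350943   0.59109118   8.95817687] [382.6431417   52.32877281  46.46524892]
side o 1344 ztop 139.6 [137.3 140.8] ((530.4754028320312, -157.2140350341797), (207.6165008544922, 46.82316970825195), 85.34764099121094) [[499.0, -259.0], [545.0, -263.0], [562.0, -56.0], [516.0, -52.0]]
side y 139 ztop 284.2 [279.5 286.1] ((543.89013671875, -27.60919761657715), (11.16065788269043, 45.85691833496094), 84.69390869140625) [[521.0, -31.0], [566.0, -35.0], [567.0, -24.0], [522.0, -20.0]]
side b 912 ztop 146.9 [144.8 148.3] ((591.368896484375, 206.0943145751953), (189.01651000976562, 46.23799133300781), 82.75222778320312) [[557.0, 115.0], [602.0, 109.0], [626.0, 297.0], [580.0, 303.0]]
wp 322 [355.32172071  13.41637939  20.32727341] [329.32880568  -1.72586656   8.23547947] [379.91165045  51.16211387  47.48791821]
```

```bash
python3 -m pendant '[[[-0.6,-0.8,0,0,85],[-0.6,-0.8,0,0,85],[-0.6,-0.8,0,0,85],[-0.6,-0.8,0,0,85],[-0.6,-0.8,0,0,85],[-0.6,-0.8,0,0,85],[-0.6,-0.8,0,0,85],[-0.6,-0.8,0,0,85],[-0.6,-0.8,0,0,85],[-0.6,-0.8,0,0,85],[-0.6,-0.8,0,0,85],[-0.6,-0.8,0,0,85],[-0.6,-0.8,0,0,85],[-0.6,-0.8,0,0,85]]]'
python3 -m pendant '[[[0,0,0,1,85],[0,0,0,1,85],[0,0,0,1,85],[0,0,0,1,85],[0,0,0,1,85],[0,0,0,1,85],[0,0,0,1,85],[0,0,0,1,85],[0,0,0,0.6,85],[0,0,0,0,85]]]'
python3 - <<'E'
from h import *
o=telemetry.get_obs();print(o["time"],o["ee_pos"],cv2.Rodrigues(np.array(o["ee_rot"]))[0].round(3),o["joint_pos"])
c=grab("side");a=c["image"]
K=np.array(c["mtx"]);p=R(c).T@(np.array(o["ee_pos"])-c["origin"]);u,v=(K@p/p[2])[:2];print(u,v)
u,v=int(u),int(v);a=a[max(0,v-170):v+60,max(0,u-130):u+170]
cv2.imwrite("pics/s3.png",cv2.resize(a,None,fx=2.5,fy=2.5)[:600,:800,::-1])
E
```

```text
time: 1.95
ee_pos: [385.4, -169.3, 231.4]
ee_rot: [0.695, 3.063, -0.0]
ft_force: [1.1, 0.7, 0.0]
opening: 85.0
finger_force: 0.0
time: 3.2
ee_pos: [385.3, -167.5, 231.2]
ee_rot: [-2.303, -2.136, 0.0]
ft_force: [-0.5, 0.5, -0.0]
opening: 85.2
finger_force: 0.0
3.2 [ 385.31534738 -167.45883385  231.20144916] [[ 0.075  0.997 -0.   ]
 [ 0.997 -0.075  0.   ]
 [ 0.    -0.    -1.   ]] [-6.94157365e-01 -1.85432889e-01  1.97264898e+00 -2.18814292e-05
  1.35458330e+00 -6.19181071e-01]
286.4080259164715 279.27649309054823
```

View pics/s3.png

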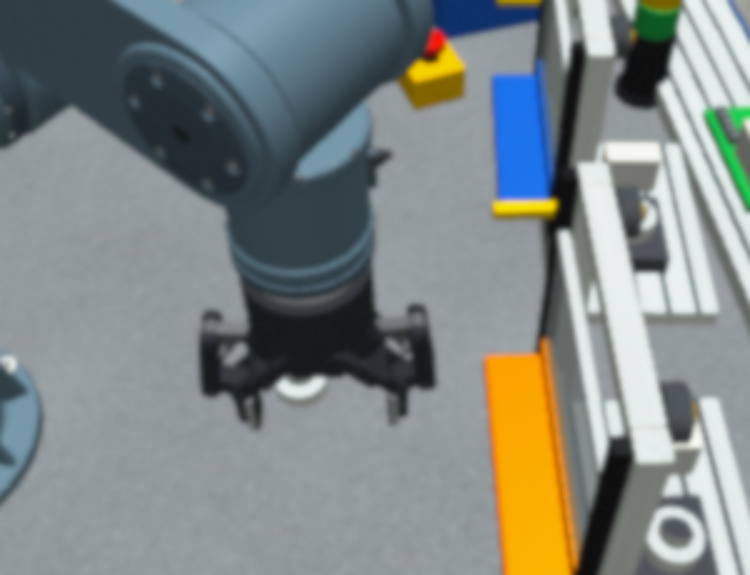

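The close-up shows the open gripper's knuckles at (205,350) and (425,350). They stick out well past the wrist, whose edges are at x=235 and 375, so the guard-side knuckle can go under the lip as a shelf. I'll profile it from the depth data.

```bash
python3 - <<'E'
from h import *
o=telemetry.get_obs();T=cv2.Rodrigues(np.array(o["ee_rot"]))[0];t=np.array(o["ee_pos"])
for n in("side","scene"):
    c=grab(n);q=((pts(c)-t)@T)[c["range_z"]>0]
    q=q[(abs(q[:,0])<110)&(abs(q[:,1])<100)]
    for h in range(-15,330,10 if 1 else 0):
        s=q[(-q[:,2]>=h)&(-q[:,2]<h+10)]
        if len(s)>3:
            i=np.argsort(s[:,1]);f=s[s[:,1]>np.percentile(s[:,1],90)]
            print(n,h,len(s),"y",np.percentile(s[:,1],[1,99]).round(),"x",np.percentile(s[:,0],[1,99]).round(), "x at max y",np.median(f[:,0]).round())
E
```

```text
side 15 44 y [-54.  53.] x [-12.   9.] x at max y -6.0
side 25 62 y [-57.  54.] x [-12.   8.] x at max y -6.0
side 35 57 y [-57.  54.] x [-12.   0.] x at max y -7.0
side 45 42 y [-58.  56.] x [-12.  -6.] x at max y -7.0
side 55 166 y [-72.  69.] x [-14.  11.] x at max y -11.0
side 65 302 y [-73.  72.] x [-16.  12.] x at max y -11.0
side 75 326 y [-71.  71.] x [-18.  11.] x at max y -12.0
side 85 204 y [-72.  70.] x [-19.   2.] x at max y -11.0
side 95 287 y [-70.  69.] x [-20.  -2.] x at max y -12.0
side 105 321 y [-68.  67.] x [-20.  10.] x at max y -12.0
side 115 315 y [-68.  66.] x [-13.  12.] x at max y 2.0
side 125 75 y [-35.  36.] x [-37.  -3.] x at max y -5.0
side 135 207 y [-34.  36.] x [-38.  -2.] x at max y -14.0
side 145 213 y [-35.  35.] x [-38.  -9.] x at max y -17.0
side 155 237 y [-35.  36.] x [-38.   3.] x at max y -10.0
side 165 411 y [-35.  35.] x [-38.  -7.] x at max y -15.0
side 175 105 y [-33.  34.] x [-37. -10.] x at max y -17.0
side 185 133 y [-36.  38.] x [-40.  -7.] x at max y -16.0
side 195 285 y [-37.  38.] x [-40.  -2.] x at max y -13.0
side 205 397 y [-39
[... 1746 characters left out ...]
] x [-10.  41.] x at max y 3.0
scene 205 214 y [-33.  39.] x [-19.  41.] x at max y 2.0
scene 215 136 y [-28.  37.] x [-11.  40.] x at max y 9.0
scene 225 144 y [-22.  39.] x [-10.  40.] x at max y 17.0
scene 235 163 y [-17.  49.] x [ 7. 39.] x at max y 18.0
scene 245 88 y [-1. 43.] x [ 6. 39.] x at max y 9.0
scene 265 6 y [20. 42.] x [41. 57.] x at max y 41.0
scene 275 107 y [-9. 57.] x [32. 79.] x at max y 35.0
scene 285 249 y [-34.  62.] x [28. 97.] x at max y 31.0
scene 295 379 y [-51.  67.] x [ 25. 108.] x at max y 32.0
scene 305 421 y [-50.  69.] x [ 23. 108.] x at max y 29.0
scene 315 387 y [-48.  70.] x [ 23. 108.] x at max y 26.0
scene 325 139 y [ 8. 69.] x [24. 72.] x at max y 27.0
```

```bash
python3 - <<'E'
from h import *
o=telemetry.get_obs();T=cv2.Rodrigues(np.array(o["ee_rot"]))[0];t=np.array(o["ee_pos"])
for n in("side","scene"):
    c=grab(n);q=((pts(c)-t)@T)[c["range_z"]>0];h=-q[:,2]
    for sg in(1,-1):
        s=(abs(q[:,0])<25)&(sg*q[:,1]>46)&(sg*q[:,1]<80)&(h<200)&(h>50)
        print(n,sg,s.sum(),"knuckle top",np.percentile(h[s],[90,97,99,100]).round(1))
        for a in(46,52,58,64):
            k=s&(sg*q[:,1]>=a)&(sg*q[:,1]<a+6);print(a,np.percentile(h[k],99).round(1),end=" ")
    f=(abs(q[:,0])<20)&(abs(q[:,1])<65)&(h<60)&(h>-60);print("tip low",np.sort(h[f])[:6].round(1))
E
```

```text
side 1 513 knuckle top [117.7 118.8 119.2 120. ]
46 116.3 52 117.8 58 119.9 64 117.8 side -1 539 knuckle top [117.5 118.9 119.3 120.3]
46 116.6 52 117.5 58 119.7 64 119.1 tip low [13.  14.2 16.2 16.3 16.8 16.9]
scene 1 344 knuckle top [116.5 118.  119.2 119.6]
46 116.6 52 117.9 58 119.3 64 118.8 scene -1 286 knuckle top [116.  117.1 118.  119.3]
46 116.9 52 116.8 58 119.0 64 117.4 tip low [11.3 11.9 12.8 12.8 12.9 14.8]
```

```bash
python3 -m pendant '[[[0.35,0,0.9,0,85],[0,0,0.9,0,85],[0,0,0.9,0,85],[0,0,0.9,0,85],[0,0,0.6,0,85],[0,0,0.4,0,85],[0,0,0,0,85],[0,0,0,0,85]]]'
python3 - <<'E'
from h import *
o=telemetry.get_obs();T=cv2.Rodrigues(np.array(o["ee_rot"]))[0];t=np.array(o["ee_pos"]);print(t,o["ft_force"])
c,P,oo,y,b=meas("side");save(c,"pics/s4.png")
for c,P,oo,y,b in(meas("side"),meas("scene")):
    for nm,q in(("o",oo),("y",y),("b",b)):
        print(nm,len(q),np.median(q[:,2]) if len(q) else None)
    q=(oo-t)@T;q=q[abs(q[:,0])<60]
    if len(q)>5: print("edge along tool y",np.percentile(q[:,1],[0,3,10]))
E
```

```text
time: 4.45
ee_pos: [387.2, -150.5, 2.0]
ee_rot: [2.303, 2.135, 0.0]
ft_force: [-0.2, 0.4, 0.0]
opening: 85.2
finger_force: 0.0
[ 387.24675597 -150.46781829    1.95902134] [-0.15561807  0.3594133   0.04079037]
o 825 144.63005444709688
y 149 284.0798213331798
b 1085 146.89165004326287
edge along tool y [119.95814151 120.43632546 121.33657135]
o 539 137.8821113335032
y 248 282.67524274250206
b 906 144.50266973377967
edge along tool y [121.05360184 122.00578469 122.95099317]
```

View pics/s4.png

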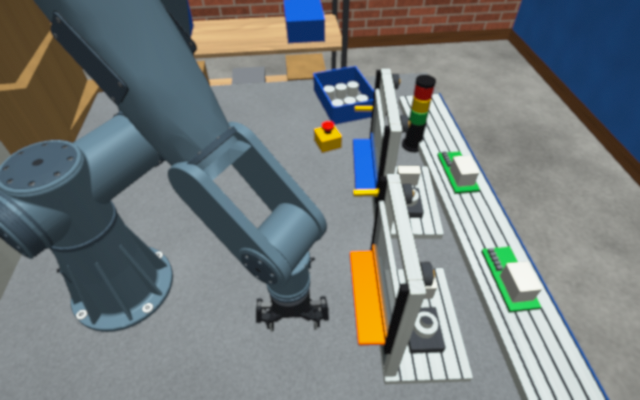

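The view shows the gripper low at (290,312), left of the orange lip's front edge (352,295) and clear of the workpiece. Before advancing I'll check the wrist fork against the pointer.

```bash
python3 - <<'E'
from h import *
o=telemetry.get_obs();T=cv2.Rodrigues(np.array(o["ee_rot"]))[0];t=np.array(o["ee_pos"])
for n in("side","scene"):
    c=grab(n);q=((pts(c)-t)@T)[c["range_z"]>0];h=-q[:,2]
    for a in range(-120,180,20):
        s=(q[:,0]>=a)&(q[:,0]<a+20)&(h>180)&(h<460)&(q[:,1]<115)&(q[:,1]>-60)
        if s.sum()>3:print(n,a,s.sum(),"max y",np.percentile(q[s,1],99).round(),"h",np.percentile(h[s],[1,99]).round())
E
```

```text
side -80 666 max y 12.0 h [288. 360.]
side -60 1304 max y 21.0 h [285. 392.]
side -40 1914 max y 33.0 h [192. 414.]
side -20 902 max y 47.0 h [196. 419.]
side 0 805 max y 65.0 h [232. 363.]
side 20 668 max y 67.0 h [322. 385.]
side 40 840 max y 37.0 h [341. 457.]
side 60 1289 max y 5.0 h [321. 458.]
side 80 500 max y -22.0 h [346. 460.]
scene -80 27 max y 12.0 h [328. 356.]
scene -60 217 max y 18.0 h [320. 389.]
scene -40 510 max y 27.0 h [335. 413.]
scene -20 588 max y 43.0 h [203. 417.]
scene 0 384 max y 59.0 h [192. 363.]
scene 20 628 max y 69.0 h [189. 377.]
scene 40 727 max y 56.0 h [205. 456.]
scene 60 1015 max y 27.0 h [289. 458.]
scene 80 858 max y -11.0 h [320. 459.]
scene 100 403 max y -40.0 h [357. 460.]
```

```bash
python3 -m pendant '[[[0,0.4,0,0,85],[0,0.4,0,0,85],[0,0.4,0,0,85],[0,0.2,0,0,85],[0,0.1,0,0,85],[0,0,0,0,85],[0,0,0,0,85]]]' && python3 -m pendant '[[[0,0,-0.06,0,85],[0,0,-0.06,0,85],[0,0,-0.06,0,85],[0,0,-0.06,0,85],[0,0,-0.06,0,85],[0,0,-0.06,0,85],[0,0,0,0,85]]]'
python3 - <<'E'
from h import *
c,P,o,y,b=meas("scene");print(np.median(o[:,2]),np.median(y[:,2]))
c,P,o,y,b=meas("side");print(np.median(o[:,2]),np.median(y[:,2]))
a=c["image"][130:370,180:500];cv2.imwrite("pics/s5.png",cv2.resize(a,None,fx=2.4,fy=2.4)[:,:,::-1])
E
```

```text
time: 5.58
ee_pos: [460.8, -155.5, 1.1]
ee_rot: [-2.303, -2.135, 0.0]
ft_force: [0.5, -0.1, -0.6]
opening: 85.2
finger_force: 0.0
time: 6.45
ee_pos: [461.7, -155.8, 19.6]
ee_rot: [2.304, 2.136, 0.0]
ft_force: [0.1, 0.3, -0.2]
opening: 85.0
finger_force: 0.0
148.8189875790278 282.9412260747091
159.33483084952445 284.29408798050633
```

View pics/s5.png

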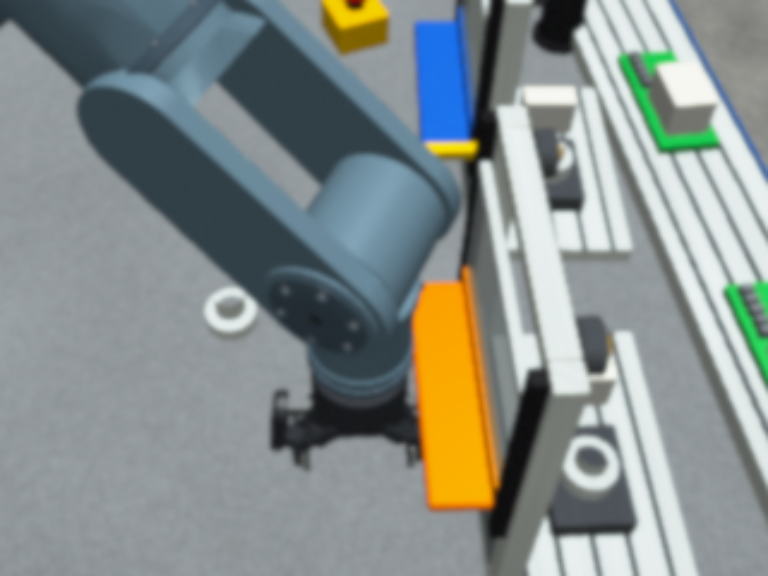

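The picture shows the knuckle hidden under the lip edge near (420,430). The lip has already risen about 11 mm, so the shelf push works. Continuing slowly.

```bash
python3 -m pendant '[[[0,0,-0.1,0,85],[0,0,-0.2,0,85],[0,0,-0.2,0,85],[0,0,-0.2,0,85],[0,0,-0.2,0,85],[0,0,-0.2,0,85],[0,0,-0.2,0,85],[0,0,-0.2,0,85],[0,0,-0.2,0,85],[0,0,-0.2,0,85],[0,0,-0.2,0,85],[0,0,-0.2,0,85],[0,0,-0.1,0,85],[0,0,-0.1,0,85],[0,0,0,0,85]]]'
python3 - <<'E'
from h import *
for n in("scene","side"):
    c,P,o,y,b=meas(n);o=o[(o[:,0]>505)&(o[:,0]<550)]
    for q in(o,y,b):print(n,len(q),np.percentile(q[:,2],[10,50,90]).round(1) if len(q) else 0)
E
```

```text
time: 8.43
ee_pos: [462.1, -156.2, 145.0]
ee_rot: [2.303, 2.134, 0.001]
ft_force: [-0.7, -0.6, -0.5]
opening: 84.6
finger_force: 0.0
scene 669 [272.2 274.5 276.3]
scene 240 [280.5 282.8 284.8]
scene 916 [142.1 144.4 147. ]
side 448 [271.9 276.1 294.8]
side 108 [279.2 284.5 285.7]
side 223 [145.4 147.3 178.5]
```

```bash
python3 -m pendant '[[[0,0,-0.06,0,85],[0,0,-0.06,0,85],[0,0,-0.06,0,85],[0,0,0,0,85],[0,0,0,0,85],[0,0,0.1,0,85],[0,0,0.2,0,85],[0,0,0.2,0,85],[0,-0.3,0,0,85],[0,-0.6,0,0,85],[0,-0.6,0,0,85],[0,-0.3,0,0,85],[0,0,0,0,85],[0,0,0,0,85]]]'
python3 - <<'E'
from h import *
for n in("scene","side"):
    c,P,o,y,b=meas(n);o=o[(o[:,0]>505)&(o[:,0]<550)]
    for q in(o,y,b):print(n,len(q),np.percentile(q[:,2],[10,50,90]).round(1) if len(q) else 0)
save(c,"pics/s6.png")
E
```

```text
time: 10.28
ee_pos: [372.6, -149.5, 128.8]
ee_rot: [2.303, 2.134, 0.001]
ft_force: [0.0, -0.5, 0.9]
opening: 85.0
finger_force: 0.0
scene 677 [280.3 282.5 284.5]
scene 235 [280.2 283.1 285.3]
scene 919 [142.3 144.6 147.2]
side 663 [281.2 284.2 301.2]
side 150 [278.6 284.2 286. ]
side 1086 [145.1 147.  164.4]
```

View pics/s6.png

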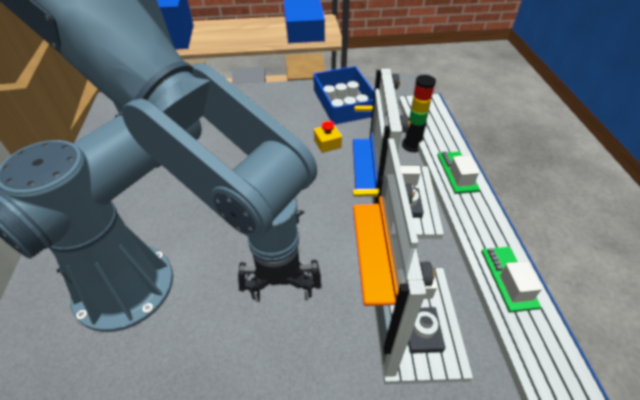

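The lip (375,250) stands level with its pointer (366,192) to within about 2 mm. The arm is well clear and the blue guard has not moved.

```bash
python3 -c "
from rig import hand_in;print(hand_in())"
```

```text
the job is handed in; nothing more can be done
None
```

The orange-lipped guard is raised and stands by itself within about 2 mm of its yellow pointer. The blue guard measured unmoved, the arm stayed clear of the workpiece (I did not re-measure it), and the job is handed in; the hand-in returned no verdict.

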